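# Clamp the whetstone until the tab pops out

## Task

Gently push the whetstone along its wooden holder until its end is fully home against the end stop under the clamp. Then tighten the clamp's T-bar screw, clockwise from above, until the indicator tab pops out of the side of the clamp's head; stop there, do not overtighten, and leave the stone clamped.

Things in the scene. Friction and masses are not known exactly. Their poses are not given: they have to be found in the camera images.
- stone_bed: Wooden stone holder fixed to the table, 220 x 72 mm, board 12 mm thick. Origin: middle of its underside; +x: the direction in which the stone is pushed. Two rails, 45 mm apart, 6 mm high above the board, run from x = -72 to +60 mm; the end stop, a cross block 16 mm high above the board, has its face at x = +60 mm. The clamp's column stands behind it.
- stone_mid (a point): Centre of the whetstone, a loose two-layer block 110 x 40 x 17 mm lying flat between the rails, its length (point y axis, either way) along the holder's x axis, 20 to 45 mm short of the stop at first. When fully home this centre is at x = +5 mm of the holder, 20.5 mm above the table. It slides with about 1 N of friction.
- clamp: Steel hold-down clamp, fixed on the holder; axes and origin as the holder's, but its height differs by up to 2 mm up or down from run to run, and so does the gap over the stone. Head: a 44 x 44 mm block centred at x = +44 mm, 54 to 86 mm above this origin; column and arm behind are no higher.
- t_bar (a point): Middle of the T-bar on top of the screw, on the vertical screw axis (x = +44 mm, y = 0 of the holder), 109 mm above the clamp's origin. Bar 56 mm long (point x), 12 mm thick (point y), 22 mm high, 12 mm clear of the head; it stays at this height. Clockwise from above lowers the foot 4 mm per rad and takes under 0.3 N m; friction holds it where left.
- foot: Round steel pressure foot, 20 mm across, under the head on the screw axis; origin: centre of its lower face, up to 7 mm above the stone's top at first. It is sprung: once on the stone, the clamping force rises about 3 N per mm (12 N per rad of the screw). The tab is released at about 15 N; more than 22 N is too tight.
- tab (a joint): Travel (m) of the indicator tab, a flat aluminium tongue 18 x 6 mm in the side of the clamp's head (the holder's +y side), in a tall slot, 75 mm above the clamp's origin at first and sinking with the foot: 0 flush, 0.014 popped out. It snaps out at the set force, after some 1.4 to 3.2 rad of tightening from the start, and does not go back in.
Not all that is in view belongs to the job. Leave any purple look-alike of the part that bears stone_mid alone. Of the things shaped like the stone_bed, the wooden one is meant.

How it is judged (in metres and radians):
On the way, in this order (a step that is already met when the one before it is completed fails the run):
1. the whetstone is home against the end stop, the tab still in (x of stone_mid in the frame of stone_bed above 0.0025 m and value of joint tab below 0.003 m), for 0.2 s.
2. the tab has popped out, with the stone clamped home (value of joint tab above 0.011 m and x of stone_mid in the frame of stone_bed above 0.0025 m and contact force between foot and whetstone above 11 N), for 0.2 s.
At the end, for the whole second after the job is handed in: the whetstone lies flat in the holder with its end within 2.5 mm of the stop, the tab is out (at least 11 of 14 mm), and the foot presses on the stone with 11 to 22 N (all of step 2 and z of stone_mid in the frame of stone_bed below 0.023 m and contact force between foot and whetstone below 22 N); the robot touches nothing.
It fails at once if the clamp is overtightened (foot on the stone with more than 22 N) (contact force between foot and whetstone above 22 N).
It fails at once if the stone is pushed roughly (more than 40 N from the robot) (contact force between any of the arm, the fingers and whetstone above 40 N).
It also fails if it takes over 61 s, if anything falls off the work surface, if the arm or the gripper's body presses on something with over 40 N, if the wrist force passes 120 N, or if a joint passes its speed limit or range.

## Robot

A 7-joint arm with a two-finger parallel gripper is mounted at the origin on a cart in front of the work surface, level with it; the furniture and walls round the work are solid. World frame = base frame: x ahead of the robot, y to its left, z up, the work surface at z = 0. Lengths are in mm, angles in rad, forces in N, time in s.
With the tool pointing down it reaches from about 400 to 850 mm from the base axis. Payload 6.9 kg.
Tool frame: the origin (TCP) lies on the mounting face of the last link; the fingertips stand 173 mm ahead of it and the grasp point (between the pads) lies 155 mm ahead of it; z points along the fingers, y is the line along which they close (so a half turn about z gives the same grasp; the last joint's range is limited). The gripper opens to 85 mm and grips with 20 to 120 N. Pads are 22 mm wide; open, the fingers measure 114 mm over their backs; the gripper's body (76 mm by 85 mm) begins 54 mm behind the grasp point. The pads swing forward as they close: fully open they stand 13 mm farther back than shut.
Start: joints at [-1.016, 0.507, -0.238, 1.5, 0.126, 1.149, -0.155], TCP at [271.198, 563.089, 404.675] pointing down, gripper open.
Joint ranges: [-3.08, 3.08], [-0.24, 2.05], [-1.43, 1.35], [0, 2.5], [-1.52, 4.66], [0.17, 1.96], [-2.89, 2.89]. Speed limits (rad/s): [2.39, 2.39, 3.14, 3.14, 3.14, 3.14, 3.14].

## Interface

Orientations are given as a unit quaternion [w, x, y, z].
In Python, from workcell import robot gives the robot as it stands.
- The arm moves only by the tool carry_out, never from a script. Its argument "plan" is a list of rows, each a list of 3 entries, a list of its own where there are three numbers: the turn, a rotation vector about the tool's x, y, z in units of 6 degrees (1.0 is 6 degrees), then the shift along the tool's x, y, z in units of 50 mm (1.0 is 50 mm), then the finger opening in mm, from 0 to 85.4. In form: [[[rx, ry, rz], [dx, dy, dz], grip], ...]. A call has 1 to 10 rows; each row shifts and turns the commanded pose from where the row before left it, along the tool's axes as they then stand; what a row does not reach is not made up. A row lasts 1/10 s, in which the tool goes at most 50 mm and 8.59 degrees, less where a joint would pass 70% of its speed; a pose out of reach is approached as far as the arm can. A call is refused whole if a number of a shift passes 1 or a number of a turn 1, either way. A call with a gripper value outside its range is refused whole. The fingers move at their own pace and stop on an object; the grip force is fixed at half the most. Time passes only in rows, so rows that do not move let the fingers close. It gives the time, the measured TCP pose, the force, the opening and the grip force at its end, in the units of the state.
- robot.read_state(): the state, without advancing time (a new reading comes with each control period).
- robot.grab_frame(name): name is "scene" or "side" or "wrist"; returns a dict with "img" (384x512x3 uint8, red, green, blue), "intrinsics" (3x3 intrinsics, pixels), "pose" (4x4, takes a point from camera to world coordinates). Camera axes: x right, y up, looking along -z (the intrinsics and any distortion apply to the point x, -y, -z); pixel columns grow to the right and rows downward; lengths in mm; the calibration is good to about 2 mm. A picture is of the moment at which its call begins. There is no depth.
- robot.sign_off(): hands the job in; it is judged then, once.
The state is a dict: "time": time; "q": joint angles; "qvel": joint speeds; "effort": joint torques, N m; "eef_pos": TCP position; "tcp_rot": TCP orientation; "contact_force": force on the tool from outside, world axes, zero at the start; "ft_torque": the same for the moment, N m; "opening": finger opening in mm; "finger_force": force on a finger pad.
Only numpy, scipy, OpenCV 4.12 (cv2) and the standard library are available. Lean on these libraries where they do the work, as an engineer would, in place of code of your own. Each camera call takes 0.05 s, during which the arm holds its last target. There are 200 camera calls.

## Working session

There is one attempt and no reset: what is moved stays moved. The work goes in short steps, Python scripts to look and compute and a tool call to move; the robot and the scene stay as the last step left them, time stands still between calls to the robot, and variables do not carry over. Pictures are saved under pics/ and viewed, at most 10 in all, crops included, and the job is handed in when it is done.

Besides the shell and the picture viewer there is one more tool, called as name([rows], argument=value, ...), one row to a line, values as JSON. carry_out: Moves the arm, as the interface text tells. Its arguments: {"type":"object","properties":{"plan":{"type":"array","items":{"type":"array"}}},"required":["plan"]}

```bash
mkdir -p pics; cat > h.py <<'E'
import numpy as np, cv2
from workcell import robot
from scipy.spatial.transform import Rotation as R
def grab(n,f):
    d=robot.grab_frame(n); cv2.imwrite('pics/'+f+'.png',d['img'][:,:,::-1]); np.savez('pics/'+f,img=d['img'],K=d['intrinsics'],P=d['pose']); return d
def ray(d,u,v):
    K=np.array(d['K'] if 'K' in d else d['intrinsics']);P=np.array(d['P'] if 'P' in d else d['pose'])
    a=np.linalg.inv(K)@[u,v,1]; a=P[:3,:3]@[a[0],-a[1],-a[2]]; return P[:3,3],a/np.linalg.norm(a)
def onz(d,u,v,z):
    o,a=ray(d,u,v); return o+a*(z-o[2])/a[2]
def proj(d,p):
    K=np.array(d['K']);P=np.array(d['P']); c=P[:3,:3].T@(np.array(p)-P[:3,3]); c=np.array([c[0],-c[1],-c[2]]); q=K@c; return q[:2]/q[2]
E
python3 - <<'E'
from h import *
print(robot.read_state())
a=grab('scene','s1')['img'];b=grab('side','d1')['img'];c=grab('wrist','w1')['img']
for n in('s1','d1'):
    d=np.load(f'pics/{n}.npz');print(d['K'],d['P'])
cv2.imwrite('pics/all.png',cv2.resize(np.vstack([np.hstack([a,b]),np.hstack([c,c*0])]),(800,600),interpolation=cv2.INTER_AREA)[:,:,::-1])
E
```

```text
{'time': 0.0, 'q': array([-1.01650599,  0.50833105, -0.23749555,  1.50113671,  0.12571813,
        1.14889894, -0.15479511]), 'qvel': array([ 7.88651345e-04, -1.37408025e-03, -7.58416216e-05,  7.31092871e-04,
       -1.96445410e-03, -2.31674249e-04,  3.28627889e-04]), 'effort': array([-2.49454081e-05, -6.20571756e+01, -2.18700372e+00, -2.49664485e+01,
        1.25230828e-02,  1.21344803e-02, -1.05025151e-05]), 'eef_pos': array([271.16818101, 562.89400187, 403.83126298]), 'tcp_rot': array([-1.66646844e-04,  2.22514441e-01,  9.74928986e-01, -8.76494078e-04]), 'contact_force': array([ 0.63894131,  0.22566159, -0.0856582 ]), 'ft_torque': array([ 0.01385108, -0.03453029,  0.01480197]), 'finger_force': 0.0, 'opening': 85.07061417978655}
[[411.96190864   0.         266.17236019]
 [  0.         411.96190864 189.47299248]
 [  0.           0.           1.        ]] [[ 7.70455381e-01  3.67575090e-01 -5.20852242e-01  3.97656418e+01]
 [-6.37467365e-01  4.51679453e-01 -6.24196307e-01 -6.47379320e+02]
 [ 5.81924198e-03  8.12941711e-01  5.82315989e-01  6.20002076e+02]
 [ 0.00000000e+00  0.00000000e+00  0.00000000e+00  1.00000000e+00]]
[[392.99435896   0.         255.25989902]
 [  0.         392.99435896 196.61582248]
 [  0.           0.           1.        ]] [[ 8.87021609e-01  1.64971916e-01 -4.31250429e-01  8.95044826e+01]
 [-4.61435680e-01  2.83500875e-01 -8.40657104e-01 -8.78400948e+02]
 [-1.64249391e-02  9.44675352e-01  3.27595331e-01  4.08959076e+02]
 [ 0.00000000e+00  0.00000000e+00  0.00000000e+00  1.00000000e+00]]
```

View pics/all.png

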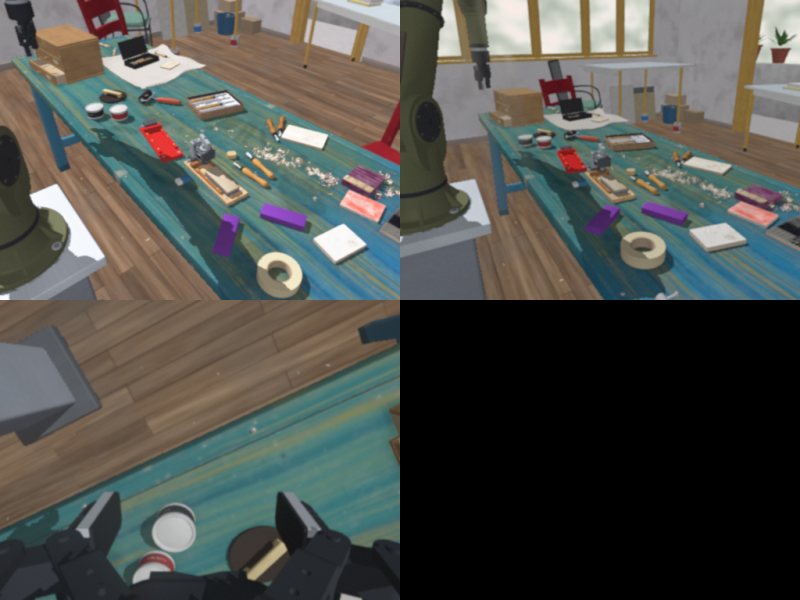

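The scene view shows the wooden holder near full-resolution pixel (278,235), with the clamp at about (258,192) at its far end. The red look-alike is at (205,182) and the purple ones are farther to the right. I'll zoom in on the wooden one.

```bash
python3 - <<'E'
from h import *
s=np.load('pics/s1.npz');d=np.load('pics/d1.npz')
a=cv2.resize(s['img'][160:270,225:325],(400,440),interpolation=cv2.INTER_CUBIC)
b=cv2.resize(d['img'][180:260,225:325],(400,320),interpolation=cv2.INTER_CUBIC)
b=np.vstack([b,np.zeros((120,400,3),np.uint8)])
cv2.imwrite('pics/z1.png',np.hstack([a,b])[:,:,::-1])
E
```

```text
(no output)
```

View pics/z1.png

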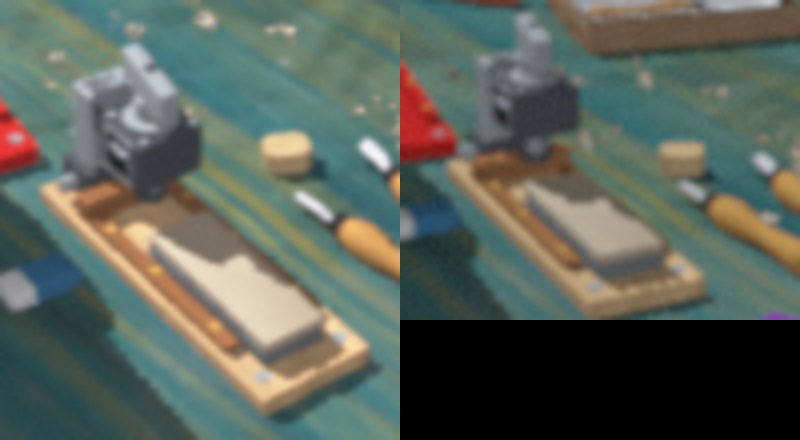

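The crop shows the board's top corners at about scene (291,260), (317.5,248) and (235.5,206). The stone sits short of the stop, and the tab slot is on the head's dark left face (the +y side).

```bash
python3 - <<'E'
from h import *
s=np.load('pics/s1.npz')
A,B,C=[onz(s,*p,12)[:2] for p in((291,260),(317.5,248),(235.5,206.3))]
print(A,B,C,np.linalg.norm(A-C),np.linalg.norm(A-B))
u=(C-A)/np.linalg.norm(C-A);print('yaw',np.degrees(np.arctan2(u[1],u[0])),np.degrees(np.arctan2(*(A-B)[::-1])),'centre',(B+C)/2)
E
```

```text
[ 464.99582324 -218.69698584] [ 532.23516044 -228.19446187] [482.44986363  -2.60371567] 216.79701322089187 67.90677814804351
yaw 85.3821949885157 171.96022586165108 centre [ 507.34251204 -115.39908877]
```

```bash
cat >> h.py <<'E'
def goto(p,yaw=None):
    """units for total move to p (world TCP, mm), tool-x yaw deg, tool down"""
    s=robot.read_state(); q=s['tcp_rot']; r=R.from_quat([q[1],q[2],q[3],q[0]]); M=r.as_matrix()
    print('t',s['time'],'pos',s['eef_pos'].round(1),'xyaw',np.degrees(np.arctan2(M[1,0],M[0,0])).round(2),'tilt',M[:2,2].round(4),'q',s['q'].round(2),'F',s['contact_force'].round(1))
    print('shift units',((M.T@(np.array(p)-s['eef_pos']))/50).round(3))
    if yaw is not None:
        y=np.radians(yaw); X=np.array([np.cos(y),np.sin(y),0]); Z=np.array([0,0,-1.]); T=np.c_[X,np.cross(Z,X),Z]
        print('turn units',(np.degrees((r.inv()*R.from_matrix(T)).as_rotvec())/6).round(3))
E
python3 - <<'E'
from h import *
w=np.load('pics/w1.npz');print(w['K'][0,0],w['P'].round(3))
goto([505,-170,404],84)
E
```

```text
335.9519402357117 [[ 4.34000e-01 -8.64000e-01 -2.55000e-01  2.06814e+02]
 [ 9.01000e-01  4.16000e-01  1.25000e-01  5.94097e+02]
 [-2.00000e-03 -2.84000e-01  9.59000e-01  3.73131e+02]
 [ 0.00000e+00  0.00000e+00  0.00000e+00  1.00000e+00]]
t 0.15 pos [271.2 563.  404. ] xyaw 154.29 tilt [-0.0006 -0.0012] q [-1.02  0.51 -0.24  1.5   0.13  1.15 -0.15] F [ 0.3 -0.4  0.5]
shift units [-10.574 -11.179   0.016]
turn units [-1.1000e-02  8.0000e-03  1.1715e+01]
```

carry_out([
  [[0, 0, 0], [-0.53, -0.56, 0], 0],
  [[0, 0, 0], [-0.53, -0.56, 0], 0],
  [[0, 0, 0], [-0.53, -0.56, 0], 0],
  [[0, 0, 0], [-0.53, -0.56, 0], 0],
  [[0, 0, 0], [-0.53, -0.56, 0], 0],
  [[0, 0, 0], [-0.53, -0.56, 0], 0],
  [[0, 0, 0], [-0.53, -0.56, 0], 0],
  [[0, 0, 0], [-0.53, -0.56, 0], 0],
  [[0, 0, 0], [-0.53, -0.56, 0], 0],
  [[0, 0, 0], [-0.53, -0.56, 0], 0],
])

```text
time: 1.15
eef_pos: [388.6, 194.2, 404.7]
tcp_rot: [-0.0, 0.223, 0.975, -0.0]
contact_force: [1.1, -0.6, -0.3]
opening: -0.2
finger_force: 0.0
```

carry_out([
  [[0, 0, 0], [-0.53, -0.56, 0], 0],
  [[0, 0, 0], [-0.53, -0.56, 0], 0],
  [[0, 0, 0], [-0.53, -0.56, 0], 0],
  [[0, 0, 0], [-0.53, -0.56, 0], 0],
  [[0, 0, 0], [-0.53, -0.56, 0], 0],
  [[0, 0, 0], [-0.53, -0.56, 0], 0],
  [[0, 0, 0], [-0.53, -0.56, 0], 0],
  [[0, 0, 0], [-0.53, -0.56, 0], 0],
  [[0, 0, 0], [-0.53, -0.56, 0], 0],
  [[0, 0, 0], [-0.53, -0.56, 0], 0],
])

```text
time: 2.15
eef_pos: [505.9, -172.9, 404.6]
tcp_rot: [-0.0, 0.222, 0.975, 0.0]
contact_force: [1.3, 0.6, -0.4]
opening: 0.1
finger_force: 0.0
```

carry_out([
  [[0, 0, 1], [0, 0, 0], 0],
  [[0, 0, 1], [0, 0, 0], 0],
  [[0, 0, 1], [0, 0, 0], 0],
  [[0, 0, 1], [0, 0, 0], 0],
  [[0, 0, 1], [0, 0, 0], 0],
  [[0, 0, 1], [0, 0, 0], 0],
  [[0, 0, 1], [0, 0, 0], 0],
  [[0, 0, 1], [0, 0, 0], 0],
  [[0, 0, 1], [0, 0, 0], 0],
  [[0, 0, 1], [0, 0, 0], 0],
])

```text
time: 3.15
eef_pos: [505.7, -171.3, 404.5]
tcp_rot: [-0.0, 0.682, 0.732, -0.0]
contact_force: [-0.3, -0.3, 0.2]
opening: 0.2
finger_force: 0.0
```

carry_out([
  [[0, 0, 1], [0, 0, 0], 0],
  [[0, 0, 0.7], [0, 0, 0], 0],
  [[0, 0, 0], [0, 0, 0], 0],
])

```text
time: 3.45
eef_pos: [505.7, -171.2, 404.5]
tcp_rot: [-0.0, 0.743, 0.669, -0.0]
contact_force: [0.0, 1.5, -0.2]
opening: -0.2
finger_force: 0.0
```

```bash
python3 - <<'E'
from h import *
goto([505,-170,404],84)
grab('wrist','w2')
E
```

```text
t 3.45 pos [ 505.7 -171.2  404.5] xyaw 84.04 tilt [-0.0005 -0.    ] q [ 0.04  0.38  0.35  1.75 -0.15  1.04  0.34] F [ 0.   1.5 -0.2]
shift units [ 0.023 -0.017  0.009]
turn units [-0.005  0.001  0.007]
```

View pics/w2.png

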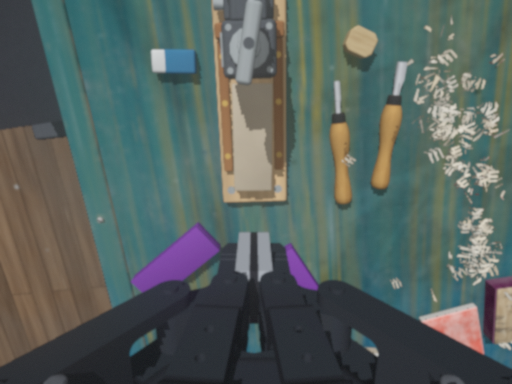

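Wrist view: the board's near corners are at (225,202) and (287,201), and the stone's near end is at about (237–272,191). The T-bar runs from (253,2) to (245,80), roughly along the holder.

```bash
python3 - <<'E'
from h import *
w=np.load('pics/w2.npz')
im=w['img'];hsv=cv2.cvtColor(im,cv2.COLOR_RGB2HSV)
m=cv2.inRange(hsv,(8,70,60),(25,255,255));m[:,:205]=0;m[:,295:]=0;m[210:]=0
for r in range(95,205,12):
    c=np.where(m[r])[0];print(r,c.min() if len(c) else None,c.max() if len(c) else None,end=' | ')
L=[];Rr=[]
for r in range(95,195,5):
    c=np.where(m[r])[0]; L.append(onz(w,c.min()-.5,r,12)[:2]);Rr.append(onz(w,c.max()+.5,r,12)[:2])
for e in(L,Rr):
    e=np.array(e,np.float32);v=cv2.fitLine(e,cv2.DIST_HUBER,0,.01,.01).ravel();v*=np.sign(v[1]) if 0 else 1;print('\nedge',np.degrees(np.arctan2(v[1],v[0])),v[2:])
print('corners',onz(w,225,202,12),onz(w,287.5,201,12))
print('stone end',onz(w,237,191,29),onz(w,273,191,29))
c=im[120:200,254].astype(int).mean(1);print(c)
t0,t1=onz(w,253,2,120),onz(w,245,80,120);print('bar',t0,t1,np.linalg.norm(t1-t0),(t0+t1)/2,np.degrees(np.arctan2(*(t0-t1)[1::-1])))
E
```

```text
95 218 285 | 107 218 285 | 119 219 285 | 131 220 285 | 143 221 285 | 155 221 285 | 167 222 285 | 179 223 285 | 191 223 285 | 203 None None | 
edge 85.71073 [ 472.5781 -144.9284]

edge 85.57262 [ 543.2623  -146.55412]
corners [ 468.70082799 -218.96316221   12.        ] [ 539.45402511 -225.14844471   12.        ]
stone end [ 485.24013509 -202.31667214   29.        ] [ 523.65044539 -206.33056039   29.        ]
[109.66666667 110.33333333 109.33333333 110.         111.
 110.66666667 110.         111.33333333 118.         138.
 159.66666667 169.33333333 170.33333333 170.33333333 170.
 169.33333333 169.66666667 169.66666667 169.66666667 168.66666667
 169.         168.33333333 168.33333333 168.         168.
 167.         166.33333333 167.         166.33333333 166.33333333
 166.         166.         165.66666667 165.66666667 165.66666667
 165.33333333 165.         165.33333333 164.66666667 164.33333333
 164.66666667 164.66666667 164.66666667 164.         163.66666667
 163.66666667 163.         162.66666667 163.33333333 162.33333333
 162.66666667 162.         161.33333333 162.33333333 162.33333333
 161.33333333 160.66666667 160.33333333 160.33333333 159.33333333
 159.33333333 159.33333333 158.66666667 158.66666667 158.66666667
 158.66666667 158.66666667 158.66666667 157.66666667 150.33333333
 134.66666667 116.         108.33333333 106.33333333 105.66666667
 107.         110.         125.66666667 143.33333333 151.33333333]
bar [519.4166548  -43.54020546 120.        ] [508.44393352 -92.8769698  120.        ] 50.542229157749944 [513.93029416 -68.20858763 120.        ] 77.46123720984954
```

```bash
python3 - <<'E'
from h import *
w=np.load('pics/w2.npz')
for p in((220,243),(290,245),(200,224)): print(onz(w,*p,20))
u=np.array([.0767,.997]);p=np.array([512.5,-112.4])-112*u;print(p)
goto([*p,193],85.6)
E
```

```text
[ 457.55781819 -265.28841233   20.        ]
[ 537.71443036 -276.19785099   20.        ]
[ 438.12332308 -239.51034196   20.        ]
[ 503.9096 -224.064 ]
t 3.5 pos [ 505.7 -171.2  404.5] xyaw 84.2 tilt [-0.0005 -0.    ] q [ 0.04  0.38  0.35  1.75 -0.15  1.04  0.34] F [0.2 0.4 0.4]
shift units [-1.055  0.073  4.229]
turn units [-0.005  0.001 -0.234]
```

carry_out([
  [[0, 0, -0.23], [0, 0.07, 0], 0],
  [[0, 0, 0], [-0.53, 0, 0], 0],
  [[0, 0, 0], [-0.52, 0, 0], 0],
  [[0, 0, 0], [0, 0, 0.7], 0],
  [[0, 0, 0], [0, 0, 0.8], 0],
  [[0, 0, 0], [0, 0, 0.8], 0],
  [[0, 0, 0], [0, 0, 0.8], 0],
  [[0, 0, 0], [0, 0, 0.6], 0],
  [[0, 0, 0], [0, 0, 0.4], 0],
  [[0, 0, 0], [0, 0, 0.13], 0],
])

```text
time: 4.5
eef_pos: [504.6, -223.9, 190.9]
tcp_rot: [-0.002, 0.734, 0.679, -0.001]
contact_force: [-0.7, 0.5, 0.1]
opening: 0.0
finger_force: 0.0
```

```bash
python3 - <<'E'
from h import *
a=grab('wrist','w3')['img'];b=grab('scene','s3')['img'][160:280,215:335]
cv2.imwrite('pics/z3.png',np.hstack([a[:,:],cv2.resize(b,(288,288)) if 0 else np.vstack([cv2.resize(b,(288,288)),np.zeros((96,288,3),np.uint8)])])[:,:,::-1])
u=np.array([.0767,.997]);p=np.array([512.5,-112.4])-61*u
goto([*p,193],85.6)
E
```

```text
t 4.6 pos [ 505.1 -224.2  192.5] xyaw 85.53 tilt [-0.0013  0.0007] q [ 0.22  0.67  0.25  1.94 -0.28  0.57  0.57] F [ 0.  -0.9  0.1]
shift units [ 1.021 -0.025 -0.009]
turn units [-0.013 -0.005 -0.011]
```

View pics/z3.png

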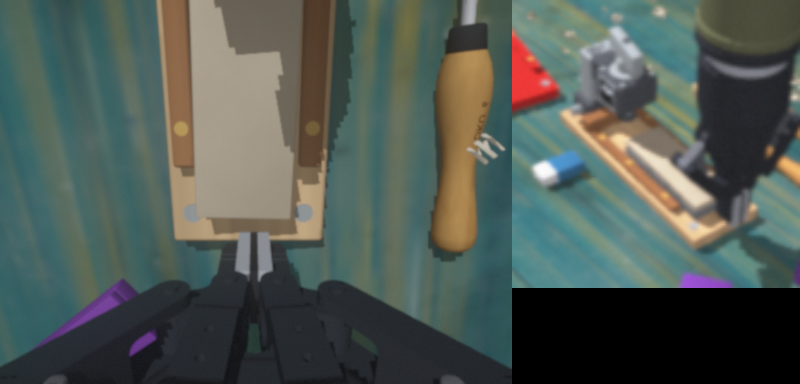

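The closed fingers (tips at (253,235)) are centred behind the stone's end (195–297,218). I'll push now.

carry_out([
  [[0, 0, 0], [0.1, 0, 0], 0],
  [[0, 0, 0], [0.1, 0, 0], 0],
  [[0, 0, 0], [0.1, 0, 0], 0],
  [[0, 0, 0], [0.1, 0, 0], 0],
  [[0, 0, 0], [0.1, 0, 0], 0],
  [[0, 0, 0], [0.1, 0, 0], 0],
  [[0, 0, 0], [0.1, 0, 0], 0],
  [[0, 0, 0], [0.1, 0, 0], 0],
  [[0, 0, 0], [0.05, 0, 0], 0],
  [[0, 0, 0], [0, 0, 0], 0],
])

```text
time: 5.6
eef_pos: [508.4, -181.0, 193.0]
tcp_rot: [-0.0, 0.734, 0.679, 0.0]
contact_force: [0.4, -0.5, 0.7]
opening: 0.0
finger_force: 0.0
```

carry_out([
  [[0, 0, 0], [0.04, 0, 0], 0],
  [[0, 0, 0], [0.03, 0, 0], 0],
  [[0, 0, 0], [0, 0, 0], 0],
])

```text
time: 5.9
eef_pos: [508.6, -178.0, 193.1]
tcp_rot: [-0.0, 0.734, 0.679, -0.0]
contact_force: [-0.3, -0.2, -0.2]
opening: -0.2
finger_force: 0.0
```

carry_out([
  [[0, 0, 0], [0.02, 0, 0], 0],
  [[0, 0, 0], [0.02, 0, 0], 0],
  [[0, 0, 0], [0, 0, 0], 0],
])

```text
time: 6.2
eef_pos: [508.8, -176.1, 193.2]
tcp_rot: [-0.0, 0.735, 0.679, -0.0]
contact_force: [-0.6, -0.4, -0.1]
opening: 0.2
finger_force: 0.1
```

carry_out([
  [[0, 0, 0], [0.02, 0, 0], 0],
  [[0, 0, 0], [0.02, 0, 0], 0],
  [[0, 0, 0], [0, 0, 0], 0],
])

```text
time: 6.5
eef_pos: [509.0, -174.1, 193.2]
tcp_rot: [-0.0, 0.734, 0.679, 0.0]
contact_force: [0.1, -0.3, 0.2]
opening: 0.0
finger_force: 0.1
```

carry_out([
  [[0, 0, 0], [0.02, 0, 0], 0],
  [[0, 0, 0], [0.02, 0, 0], 0],
  [[0, 0, 0], [0, 0, 0], 0],
])

```text
time: 6.8
eef_pos: [509.0, -173.0, 193.2]
tcp_rot: [0.0, 0.735, 0.678, -0.0]
contact_force: [-0.9, -4.6, -1.0]
opening: 0.4
finger_force: 2.3
```

```bash
python3 - <<'E'
from h import *
a=grab('wrist','w4')['img'];s=grab('scene','s4')['img']
cv2.imwrite('pics/z4.png',np.hstack([cv2.resize(s[160:260,225:325],(384,384),interpolation=cv2.INTER_CUBIC),a[:,100:500]])[:,:,::-1])
print(robot.read_state()['contact_force'])
E
```

```text
[-1.28691776 -4.62778401 -1.00070999]
```

View pics/z4.png

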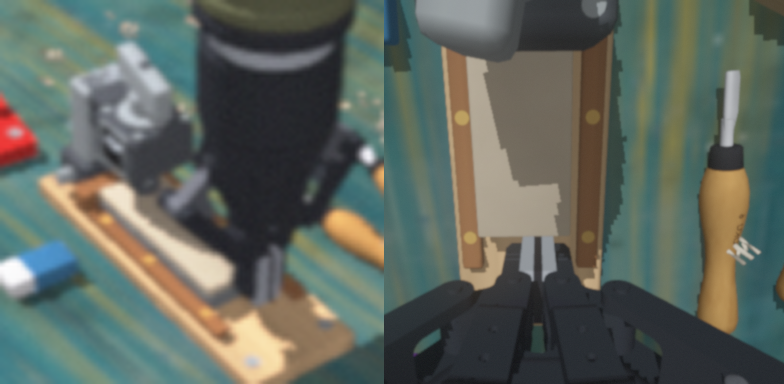

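The stone stopped at 4.6 N at the expected position, and the scene view shows its far end under the clamp at the stop. Next I'll back off, rise and move over the T-bar.

carry_out([
  [[0, 0, 0], [-0.2, 0, 0], 0],
  [[0, 0, 0], [-0.1, 0, -0.5], 0],
  [[0, 0, 0], [0, 0, -0.9], 0],
  [[0, 0, 0], [0, 0, -0.9], 0],
  [[0, 0, 0], [0, 0, -0.9], 60],
  [[0, 0, 0], [0.7, 0, -0.3], 60],
  [[0, 0, 0], [0.9, 0, 0], 60],
  [[0, 0, 0], [0.3, 0, 0], 60],
  [[0, 0, 0], [0, 0, 0], 60],
])

```text
time: 7.8
eef_pos: [515.8, -89.3, 368.1]
tcp_rot: [-0.001, 0.733, 0.681, 0.001]
contact_force: [-0.2, 0.4, 0.6]
opening: 59.9
finger_force: 0.0
```

```bash
python3 - <<'E'
from h import *
a=grab('wrist','w5')['img'];goto([515,-68.4,370],77.5)
E
```

```text
t 7.85 pos [515.5 -91.5 368.1] xyaw 85.63 tilt [-0.0006  0.0006] q [-0.12  0.4   0.36  1.83 -0.17  0.94  0.24] F [-0.3 -1.  -0.1]
shift units [ 0.46  -0.045 -0.039]
turn units [-0.006 -0.005  1.356]
```

View pics/w5.png

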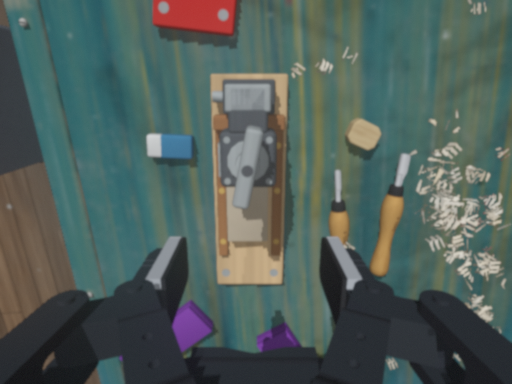

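The wrist view shows the whole bar, with ends at about (255,127) and (241,207) and the screw dot at (247,171).

```bash
python3 - <<'E'
from h import *
w=np.load('pics/w5.npz')
print('corner check', [onz(w,*p,12).round(1)[:2] for p in((217,285),(282,285),(211,74),(288,74))])
t0,t1=onz(w,255,127,120),onz(w,241.5,207,120);print('bar',t0,t1,np.linalg.norm(t1-t0),(t0+t1)/2,np.degrees(np.arctan2(*(t0-t1)[1::-1])))
print('dot',onz(w,247,171,120))
c=(t0+t1)/2
goto([c[0],c[1],368],77.5)
E
```

```text
corner check [array([ 466.2, -220.9]), array([ 537.8, -226.1]), array([483.8,  -0.9]), array([554.3,  -6.1])]
bar [521.04061086 -40.386591   120.        ] [507.86580218 -93.85703081 120.        ] 55.06962426688951 [514.45320652 -67.1218109  120.        ] 76.15836278551237
dot [513.63894146 -68.85143758 120.        ]
t 7.85 pos [515.5 -91.5 368.1] xyaw 85.63 tilt [-0.0006  0.0006] q [-0.12  0.4   0.36  1.83 -0.17  0.94  0.24] F [-0.3 -1.  -0.1]
shift units [ 0.484 -0.058  0.001]
turn units [-0.006 -0.005  1.356]
```

carry_out([
  [[0, 0, 0], [0.46, -0.03, 0], 60],
  [[0, 0, -1], [0, 0, 0], 60],
  [[0, 0, -1], [0, 0, 0], 60],
  [[0, 0, -1], [0, 0, 0], 60],
  [[0, 0, -1], [0, 0, 0], 60],
  [[0, 0, -1], [0, 0, 0], 60],
  [[0, 0, -1], [0, 0, 0], 60],
  [[0, 0, -1], [0, 0, 0], 60],
  [[0, 0, -1], [0, 0, 0], 60],
  [[0, 0, -1], [0, 0, 0], 60],
])

```text
time: 8.85
eef_pos: [515.6, -71.5, 367.8]
tcp_rot: [-0.0, 0.346, 0.938, -0.0]
contact_force: [0.1, 0.5, -0.1]
opening: 59.9
finger_force: 0.0
```

carry_out([
  [[0, 0, -1], [0, 0, 0], 60],
  [[0, 0, -1], [0, 0, 0], 60],
  [[0, 0, -1], [0, 0, 0], 60],
  [[0, 0, -1], [0, 0, 0], 60],
  [[0, 0, -1], [0, 0, 0], 60],
  [[0, 0, -1], [0, 0, 0], 60],
  [[0, 0, -1], [0, 0, 0], 60],
  [[0, 0, -1], [0, 0, 0], 60],
  [[0, 0, -1], [0, 0, 0], 60],
  [[0, 0, -1], [0, 0, 0], 60],
])

```text
time: 9.85
eef_pos: [515.6, -71.6, 367.8]
tcp_rot: [-0.001, -0.17, 0.985, -0.0]
contact_force: [0.3, 0.0, -1.1]
opening: 60.0
finger_force: 0.0
```

carry_out([
  [[0, 0, -1], [0, 0, 0], 60],
  [[0, 0, -1], [0, 0, 0], 60],
  [[0, 0, -1], [0, 0, 0], 60],
  [[0, 0, -1], [0, 0, 0], 60],
  [[0, 0, -1], [0, 0, 0], 60],
  [[0, 0, -1], [0, 0, 0], 60],
  [[0, 0, -1], [0, 0, 0], 60],
  [[0, 0, -1], [0, 0, 0], 60],
  [[0, 0, -1], [0, 0, 0], 60],
  [[0, 0, 0], [0, 0, 0], 60],
])

```text
time: 10.85
eef_pos: [515.6, -71.5, 367.7]
tcp_rot: [-0.0, -0.598, 0.802, 0.0]
contact_force: [-0.2, -0.5, -0.1]
opening: 60.1
finger_force: 0.0
```

```bash
python3 - <<'E'
from h import *
goto([514.2,-68.5,268],256.5)
E
```

```text
t 10.85 pos [515.6 -71.5 367.7] xyaw -106.6 tilt [-0.001  -0.0003] q [ 0.37  0.4  -0.39  1.83  0.18  0.95  2.75] F [-0.2 -0.5 -0.1]
shift units [-0.051  0.043  1.995]
turn units [ 0.009 -0.005 -0.517]
```

carry_out([
  [[0, 0, -0.5], [-0.05, 0.04, 0], 60],
  [[0, 0, 0], [0, 0, 0.5], 60],
  [[0, 0, 0], [0, 0, 0.5], 60],
  [[0, 0, 0], [0, 0, 0.5], 50],
  [[0, 0, 0], [0, 0, 0.35], 40],
  [[0, 0, 0], [0, 0, 0.15], 40],
  [[0, 0, 0], [0, 0, 0], 40],
])

```text
time: 11.55
eef_pos: [514.3, -67.3, 267.3]
tcp_rot: [-0.001, -0.618, 0.786, 0.001]
contact_force: [-0.4, -0.0, -0.2]
opening: 40.0
finger_force: 0.0
```

```bash
python3 - <<'E'
from h import *
goto([514.2,-68.5,268],256.5)
a=grab('wrist','w6')['img'];s=grab('scene','s6')['img']
cv2.imwrite('pics/z6.png',np.hstack([cv2.resize(s[140:240,205:305],(384,384),interpolation=cv2.INTER_CUBIC),a[:,50:450]])[:,:,::-1])
E
```

```text
t 11.55 pos [514.3 -67.3 267.3] xyaw -103.69 tilt [-0.0022 -0.0001] q [ 0.33  0.52 -0.36  1.96  0.27  0.71  2.71] F [-0.4 -0.  -0.2]
shift units [ 0.025 -0.003 -0.014]
turn units [ 0.02  -0.005 -0.031]
```

View pics/z6.png

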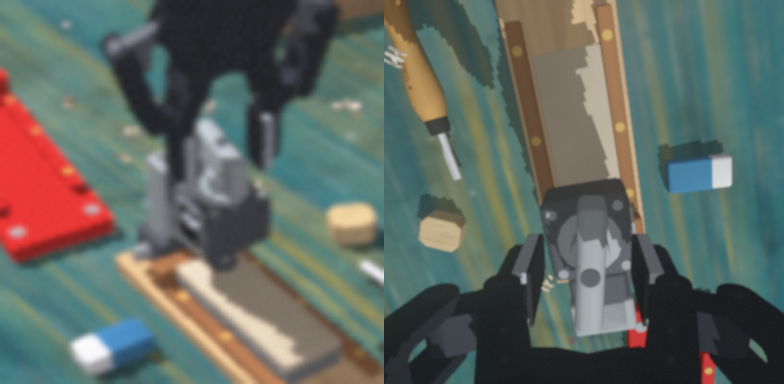

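The bar lies centred between the pads and parallel to them, and the scene camera sees the tab side of the head (crop (205,235)). I'll close the fingers.

carry_out([
  [[0, 0, 0], [0, 0, 0], 12],
  [[0, 0, 0], [0, 0, 0], 8],
  [[0, 0, 0], [0, 0, 0], 5],
  [[0, 0, 0], [0, 0, 0], 5],
  [[0, 0, 0], [0, 0, 0], 5],
])

```text
time: 12.15
eef_pos: [513.6, -66.3, 269.1]
tcp_rot: [-0.001, -0.619, 0.786, 0.0]
contact_force: [-4.8, 1.5, 7.3]
opening: 13.7
finger_force: 58.5
```

```bash
cat >> h.py <<'E'
def look(f,ref='s7'):
    """pixels changed near the tab's side of the head since ref (scene view)"""
    goto([514.2,-68.5,268])
    print('torque',robot.read_state()['ft_torque'].round(3))
    d=grab('scene',f);r=np.load(f'pics/{ref}.npz')
    z=94  # tab region: world box on the head's +y side
    u=np.array([.0767,.997]);n=np.array([-.997,.0767]);c=np.array([510.8,-113])
    pts=np.array([proj(r,[*(c+44*u+s*u+k*n),h]) for s in(-10,10) for k in(22,38) for h in(60,82)])
    x0,y0=pts.min(0).astype(int)-1;x1,y1=pts.max(0).astype(int)+2
    df=np.abs(d['img'].astype(int)-r['img'])[y0:y1,x0:x1].max(2);print('roi',x0,y0,x1,y1,'changed',(df>40).sum(),(df>25).sum(),df.max())
E
python3 - <<'E'
from h import *
grab('scene','s7');look('s7b')
E
```

```text
t 12.2 pos [513.6 -66.3 269.1] xyaw -103.54 tilt [-0.0016 -0.0004] q [ 0.33  0.52 -0.36  1.96  0.27  0.72  2.71] F [-5.2  1.9  7.3]
shift units [ 0.041 -0.021  0.021]
torque [ 0.191  1.173 -0.008]
roi 245 190 259 208 changed 0 0 3
```

carry_out([
  [[0, 0, 1], [0, 0, 0], 5],
  [[0, 0, 1], [0, 0, 0], 5],
  [[0, 0, 1], [0, 0, 0], 5],
  [[0, 0, 1], [0, 0, 0], 5],
  [[0, 0, 1], [0, 0, 0], 5],
  [[0, 0, 1], [0, 0, 0], 5],
  [[0, 0, 1], [0, 0, 0], 5],
])

```text
time: 12.95
eef_pos: [514.3, -66.9, 269.1]
tcp_rot: [0.0, -0.294, 0.956, -0.0]
contact_force: [-2.1, -1.9, 2.3]
opening: 13.6
finger_force: 58.6
```

carry_out([
  [[0, 0, 1], [0, 0, 0], 5],
  [[0, 0, 1], [0, 0, 0], 5],
  [[0, 0, 1], [0, 0, 0], 5],
  [[0, 0, 0], [0, 0, 0], 5],
])

```text
time: 13.35
eef_pos: [514.5, -67.3, 269.1]
tcp_rot: [0.0, -0.142, 0.99, -0.001]
contact_force: [-2.1, -3.9, 5.6]
opening: 13.5
finger_force: 59.0
```

```bash
python3 - <<'E'
from h import *
look('s8')
E
```

```text
t 13.35 pos [514.5 -67.3 269.1] xyaw -163.67 tilt [ 0.0009 -0.0015] q [ 0.12  0.5  -0.05  1.96  0.04  0.68  1.9 ] F [-2.1 -3.9  5.6]
shift units [ 0.013 -0.021  0.022]
torque [-0.983  0.578  0.052]
roi 245 190 259 208 changed 13 25 66
```

```bash
cat >> h.py <<'E'
def bright(*fs):
    u=np.array([.0767,.997]);n=np.array([-.997,.0767]);c=np.array([510.8,-113])
    r=np.load('pics/s7.npz')
    print('flush',proj(r,[*(c+44*u+22*n),72]).round(1),'out',proj(r,[*(c+44*u+36*n),72]).round(1))
    for f in fs:
        g=np.load(f'pics/{f}.npz')['img'][186:210,238:262].mean(2).astype(int);print(f);print('\n'.join(' '.join('%3d'%v for v in row) for row in g))
E
python3 -c "
from h import *
bright('s7','s8')"
```

```text
flush [255.3 197.2] out [250.  199.4]
s7
121 122 123 125 131 139 136 131 127 113  92  85  92 102 104 101  93  90  94 100 107 117 110  96
118 119 120 120 124 131 131 132 127 115  90  74  85 105 123 122 113 129 149 147 127 119 110 100
116 118 119 117 121 126 131 131 128 118  92  73  89 124 154 149 130 154 186 181 153 122 108 106
112 112 113 114 118 124 131 132 128 116  96  78  93 113 129 126 126 155 192 192 162 125 112 112
109 105 102 106 113 124 131 133 130 118  95  80  91 110 115 111 114 142 175 178 157 133 116 114
104 103 102 105 118 132 134 132 129 119  96  82  97 119 126 118 111 120 143 164 169 154 124 110
107 105 108 115 129 139 136 131 130 121 103  87  93 112 121 123 119 114 116 130 138 134 116 109
117 114 115 119 132 141 136 132 132 123 110  98  92  90  89 109 124 124 114 109 106 104 104 103
121 120 118 118 122 131 134 131 130 125 114 102  94  86  75  90 115 131 128 115 107 111 120 112
122 120 122 120 122 124 131 132 130 125 114 103  94  94 100 112 108 119 134 129 117 126 146 137
121 122 121 123 122 127 131 131 130 125 115 103  94  95 115 140 133 109 116 127 116 112 117 106
122
[... 2851 characters left out ...]
  56  67  77  73  68  60  61
124 126 128 131 135 120  94  90  97  97  87  71  62  65  76  89  91  80  70  77  73  68  61  59
134 144 159 166 159 137 101  81  79  77  71  62  61  61  66  78  93  98  91  82  72  64  62  60
158 156 155 152 140 123  98  76  69  65  64  68  77  83  79  76  83  98 107  97  75  64  62  59
184 165 143 129 121 112  94  78  78  80  85  95 110 117 112  97  91  91 103 101  84  67  62  63
194 176 148 137 134 124 104  97 105 112 119 124 127 133 137 138 138 138 140 131 100  70  66  70
197 188 175 171 176 165 140 127 127 128 131 132 137 150 170 180 189 203 204 182 128  79  72  86
193 197 194 192 186 167 142 133 133 133 129 127 140 175 206 215 217 220 219 207 163 103  71  78
```

carry_out([
  [[0, 0, 1], [0, 0, 0], 5],
  [[0, 0, 1], [0, 0, 0], 5],
  [[0, 0, 1], [0, 0, 0], 5],
  [[0, 0, 0], [0, 0, 0], 5],
])

```text
time: 13.8
eef_pos: [514.6, -67.8, 269.1]
tcp_rot: [0.001, 0.014, 1.0, -0.001]
contact_force: [-2.3, -6.2, 6.8]
opening: 13.6
finger_force: 59.2
```

```bash
python3 - <<'E'
from h import *
look('s9')
E
```

```text
t 13.8 pos [514.6 -67.8 269.1] xyaw 178.39 tilt [ 0.001  -0.0019] q [ 0.06  0.5   0.04  1.96 -0.03  0.68  1.66] F [-2.3 -6.2  6.8]
shift units [ 0.007 -0.014  0.022]
torque [-1.306  0.534  0.062]
roi 245 190 259 208 changed 22 29 91
```

```bash
cat >> h.py <<'E'
def tab(f):
    d=grab('scene',f)['img'].astype(int);r=np.load('pics/s7.npz')['img'].astype(int)
    df=np.abs(d-r).max(2)[190:208,243:252];s=robot.read_state()
    q=s['tcp_rot'];print('tab px',(df>20).sum(),df.max(),'t',s['time'],'F',s['contact_force'].round(1),'Tz',s['ft_torque'][2].round(3),'q7',s['q'][6].round(2),'yaw',np.degrees(2*np.arctan2(q[2],q[1])).round(1))
E
python3 -c "
from h import *
tab('t0')"
```

```text
tab px 0 14 t 13.9 F [-2.5 -5.3  5.8] Tz 0.05 q7 1.66 yaw 178.6
```

carry_out([
  [[0, 0, 1], [0, 0, 0], 5],
  [[0, 0, 1], [0, 0, 0], 5],
  [[0, 0, 0], [0, 0, 0], 5],
])

```text
time: 14.2
eef_pos: [514.5, -68.1, 269.1]
tcp_rot: [0.001, 0.119, 0.993, -0.001]
contact_force: [-1.7, -6.7, 6.7]
opening: 13.3
finger_force: 59.2
```

```bash
python3 -c "
from h import *
tab('t1')"
```

```text
tab px 0 17 t 14.25 F [-2.2 -5.8  6.4] Tz 0.062 q7 1.5 yaw 166.5
```

carry_out([
  [[0, 0, 1], [0, 0, 0], 5],
  [[0, 0, 1], [0, 0, 0], 5],
  [[0, 0, 0], [0, 0, 0], 5],
])

```text
time: 14.55
eef_pos: [514.4, -68.4, 269.1]
tcp_rot: [0.001, 0.222, 0.975, -0.001]
contact_force: [-3.1, -8.3, 7.5]
opening: 13.4
finger_force: 59.3
```

```bash
python3 -c "
from h import *
tab('t2')"
```

```text
tab px 0 15 t 14.6 F [-3.3 -8.4  5.8] Tz 0.054 q7 1.34 yaw 154.5
```

carry_out([
  [[0, 0, 1], [0, 0, 0], 5],
  [[0, 0, 1], [0, 0, 0], 5],
  [[0, 0, 0], [0, 0, 0], 5],
])

```text
time: 14.9
eef_pos: [514.3, -68.7, 269.1]
tcp_rot: [0.001, 0.323, 0.946, -0.001]
contact_force: [-3.9, -8.3, 8.2]
opening: 13.7
finger_force: 59.4
```

```bash
python3 -c "
from h import *
tab('t3')"
```

```text
tab px 38 165 t 14.95 F [-2.4 -7.6  6.3] Tz 0.038 q7 1.18 yaw 142.5
```

```bash
python3 -c "
from h import *
f=lambda n:cv2.resize(np.load(f'pics/{n}.npz')['img'][165:225,225:285],(390,390),interpolation=cv2.INTER_CUBIC)
cv2.imwrite('pics/z7.png',np.hstack([f('t2'),f('t3')])[:,:,::-1])"
```

```text
(no output)
```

View pics/z7.png

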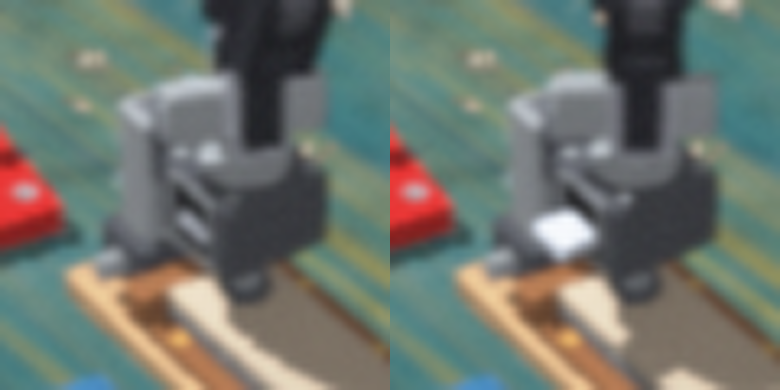

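The right-hand crop shows the bright tab popped out at about (562,232), where it was still flush in the left-hand one. I'll release and rise.

carry_out([
  [[0, 0, 0], [0, 0, 0], 20],
  [[0, 0, 0], [0, 0, 0], 40],
  [[0, 0, 0], [0, 0, 0], 40],
  [[0, 0, 0], [0, 0, -0.3], 40],
  [[0, 0, 0], [0, 0, -0.7], 40],
  [[0, 0, 0], [0, 0, -0.8], 40],
  [[0, 0, 0], [0, 0, -0.5], 40],
  [[0, 0, 0], [0, 0, 0], 40],
  [[0, 0, 0], [0, 0, 0], 40],
])

```text
time: 15.85
eef_pos: [514.6, -65.9, 383.4]
tcp_rot: [0.0, 0.321, 0.947, 0.0]
contact_force: [0.1, 0.4, -0.5]
opening: 40.0
finger_force: 0.0
```

```bash
python3 - <<'E'
from h import *
tab('t4');print(np.abs(np.load('pics/t4.npz')['img'].astype(int)-np.load('pics/t3.npz')['img'])[190:208,243:252].max())
print(robot.sign_off())
E
```

```text
tab px 38 164 t 15.9 F [-0.   0.3 -0.5] Tz -0.051 q7 1.12 yaw 142.5
6
the job is handed in; nothing more can be done
None
```

The whetstone is pushed home against the stop and clamped, the indicator tab is out, and the gripper is clear; I handed the job in at 15.9 s and got no verdict back (the clamping force isn't measured directly; I stopped at the first check that showed the tab out).

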